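Clamp the bolt jar and unscrew its tight lid

ROBOT

A 6-joint arm with a two-finger parallel gripper is mounted at the origin on the work surface. World frame = base frame: x ahead of the robot, y to its left, z up, the work surface at z = 0. Lengths are in m, angles in degrees, forces in N, time in s.
With the tool pointing down it reaches from about 0.4 to 0.825 m from the base axis. Payload 7 kg.
Tool frame: the origin (TCP) lies on the mounting face of the last link; the fingertips stand 178 mm ahead of it and the grasp point (between the pads) lies 159 mm ahead of it; z points along the fingers, y is the direction in which the jaws open and shut (so a half turn about z gives the same grasp; the last joint's range is limited). The gripper opens to 88 mm and grips with 3 to 60 N. Pads are 19 mm wide; open, the fingers measure 130 mm over their backs; the gripper's body (78 mm by 193 mm) begins 47 mm behind the grasp point.
Start: joints at [-54.769, 20.546, 0.682, 0, -70.136, -16.507], TCP at [0.217, -0.639, 0.405] pointing down, gripper open.
Joint ranges: [-176.03, 176.03], [-82.01, 121.73], [-58.28, 71.71], [-173.87, 95.51], [-174.79, -0.11], [-173.66, 173.66]. Speed limits (degrees/s): [136.94, 136.94, 172.46, 180, 180, 180].

INTERFACE

Orientations are given as [roll, pitch, yaw] about the fixed x, y, z axes, in that order (R = Rz(yaw) Ry(pitch) Rx(roll)).
In Python, from plant import r gives the robot as it stands. The module is installed in compiled form; this text tells all that it offers.
- The arm moves only by the tool carry_out, never from a script. Its argument "plan" is a list of rows, each a list of 3 entries, a list of its own where there are three numbers: the shift along the tool's x, y, z in m, then the turn, a rotation vector about the tool's x, y, z in degrees, then the closure in counts, from 0 (fully open) to 255 (shut). In form: [[[x, y, z], [ax, ay, az], hand], ...]. A call has 1 to 12 rows; each row shifts and turns the commanded pose from where the row before left it, along the tool's axes as they then stand; what a row does not reach is not made up. A row lasts 1/12 s, in which the tool goes at most 41.7 mm and 7.16 degrees, less where a joint would pass 70% of its speed; a pose out of reach is approached as far as the arm can. A call is refused whole if a number of a shift passes 0.0417 or a number of a turn 7.16, either way. A call with a gripper value outside its range is refused whole. The fingers move at their own pace and stop on an object; "grip_force" is the grip in N (left out, the last holds). Time passes only in rows, so rows that do not move let the fingers close. It gives the time, the measured TCP pose, the force and the opening at its end, in the units of the state.
- r.get_state(): the state, without advancing time (a new reading comes with each control period).
- r.capture(name): name is "scene" or "top"; returns the picture (384x512x3 uint8, red, green, blue); there is no depth.
- r.get_calibration(name): a dict with "K" (3x3 intrinsics, pixels), "D" ([k1, k2, p1, p2, k3] as OpenCV has them; the pictures are not rectified), "rvec" (rotation vector, rad) and "tvec" (3), from world to camera coordinates, as OpenCV has them. Camera axes: x right, y down, z forward; pixel columns grow to the right and rows downward; lengths in m; the calibration is good to about 2 mm. A picture is of the moment at which its call begins. get_calibration takes no time and is no camera call.
- r.close_job(): hands the job in, once; it reports no verdict.
The state is a dict: "time_s": time; "joints": joint angles; "qd": joint speeds; "joint_torque": joint torques, N m; "tcp_pos": TCP position; "eef_rot": TCP orientation; "contact_force": force on the tool from outside, world axes, zero at the start; "moment": the same for the moment, N m; "gripper_width": finger opening in m.
Only numpy, scipy, OpenCV 4.12 (cv2) and the standard library are available. Lean on these libraries where they do the work, as an engineer would, in place of code of your own. Each camera call takes 0.05 s, during which the arm holds its last target. There are 200 camera calls.

TASK

Open the square jar of shelf bolts: stand it upright on the bed of the bench clamp between the two jaws, push the sliding head up until the jar is held tight, and unscrew its tight twist-off lid (anticlockwise). Stop turning when the lid comes free, lift it straight up and finish while still holding it level a couple of centimetres above the jar's mouth, with the jar left upright and firm in the clamp. Leave the other things on the counter alone.

Things in the scene. Friction and masses are not known exactly. Their poses are not given: they have to be found in the camera images.
- jar_center (a point): Square clear jar of bolts, 64 x 64 mm, 66 mm high to its shoulder, round neck above; with its lid 97 mm high and about 0.47 kg (varies by a fifth). The point is on its axis 33 mm above its underside (middle of the square body); z up the jar, x and y square to its four flat sides. It may be lifted and carried by its lid while the lid is tight.
- jar_mouth (a point): Centre of the jar's rim, 94 mm above its underside, under the lid; axes as the jar's. The lid's three lugs grip short threads on the neck. From tight, they come free after 75 degrees anticlockwise (seen from above); from there to 103 degrees, where stops block them, the lid lifts straight off: 8 mm to clear the threads, 16 mm for its lower edge to clear the rim.
- lid_center (a point): Round steel twist-off lid, 62 mm across, 18 mm high, 50 g, at the start screwed tight on the jar, axes along the jar's. The point is on its axis half-way up (9 mm below its flat top, 88 mm above the jar's underside when on); its lower edge is 5 mm above the shoulder. It takes about 0.3 to 0.5 Nm to start turning, less after 20 degrees, and does not rise by itself.
- clamp_seat (a point): Bench clamp fixed to the counter: flat grey bed 90 mm wide (x), 18 mm high, from 62 mm on the +y to 168 mm on the -y side of this point. The point, on the bed's top, is where the jar's middle stands when the jar is held square against the fixed jaw; z up. The fixed jaw's rubber face is 32 mm to +y; both jaws are 86 to 90 mm wide and rise 45 mm above the bed.
- head (a joint): Slide of the clamp's black head along the bed, m: 0 wide open (110 mm between the jaw faces), growing as the head is pushed in +y of the clamp towards the fixed jaw; the gap is 110 mm less this value: about 0.046 when shut on the jar. It slides stiffly (about 12 N either way) and stays where it is left.
- head_back (a point): Middle of the palm pad on the back (-y side) of the sliding head, where it is pushed, 23 mm above the bed; moves with the head, axes as the clamp's. The palm plate is 78 mm wide and stands up to 46 mm above the bed; the head is 50 mm thick from jaw face to palm pad.
- round_jar: White round plastic jar with a grey lid, 68 mm across and 86 mm high; not part of the job. Origin at the centre of its underside.
- tape_roll: Roll of brown packing tape lying flat, 108 mm across, 48 mm high; leave alone. Origin at the centre of its underside.
- tape_roll_b: Smaller roll of pale tape lying flat, 100 mm across, 48 mm high; leave alone. Origin at the centre of its underside.
- cutter: Yellow snap-off cutter lying flat, 160 mm long (x), 22 mm wide, 17 mm high; leave alone. Origin under its middle.
- screwdriver: Screwdriver lying flat along its x, about 200 mm long; leave alone. Origin on the counter under it.
- carton_small: Small closed carton, 130 x 90 mm, 60 mm high; leave alone. Origin at the centre of its underside.
- bracket: Steel shelf angle lying on the counter, 110 x 26 mm with a leg standing 59 mm high; leave alone. Origin under its middle.
Things that resemble listed ones, but are neither listed nor needed, are in the scene too. Leave any yellow look-alike of the part that bears lid_center alone.

How it is judged (in metres and radians):
On the way, in this order (a step that is already met when the one before it is completed fails the run):
1. the jar stands upright between the jaws with its lid still screwed down, and the head is pushed up against it (value of joint head between 0.0445 and 0.05 m and horizontal distance between jar_center and clamp_seat below 0.03 m and z of jar_center in the frame of clamp_seat below 0.037 m and angle between jar_center's own z axis and vertical below 0.07 rad and z of lid_center in the frame of jar_center below 0.0585 m and angle between the x axis of lid_center and the x axis of jar_center, either way round below 0.5 rad), for 0.2 s.
2. the lid has been unscrewed, still sitting on the neck of the clamped jar (value of joint head above 0.0445 m and horizontal distance between jar_center and clamp_seat below 0.03 m and z of lid_center in the frame of jar_center below 0.062 m and angle between the x axis of lid_center and the y axis of jar_center, either way round below 0.42 rad), for 0.05 s.
At the end, for the whole second after the job is handed in: head shut on the jar (slide 44.5 to 50 mm); jar on the bed within 30 mm of its seat, upright (0.07 rad), square to the jaws (0.09 rad); lid held still in the fingers, touching nothing else, its edge 0 to 45 mm over the rim, within 20 mm of the axis, level (0.2 rad), a quarter turn (+-0.7 rad) round (value of joint head between 0.0445 and 0.05 m and horizontal distance between jar_center and clamp_seat below 0.03 m and z of jar_center in the frame of clamp_seat below 0.037 m and angle between jar_center's own z axis and vertical below 0.07 rad and (angle between the x axis of jar_center and the x axis of clamp_seat, either way round below 0.09 rad or angle between the x axis of jar_center and the y axis of clamp_seat, either way round below 0.09 rad) and z of lid_center in the frame of jar_center between 0.0705 and 0.115 m and horizontal distance between lid_center and jar_center below 0.02 m and angle between lid_center's own z axis and vertical below 0.2 rad and angle between the x axis of lid_center and the y axis of jar_center, either way round below 0.7 rad and contact force between lid and the fingers above 2 N and contact force between lid and jar below 0.05 N and contact force between lid and clamp below 0.05 N and linear speed of lid below 0.03 m/s and linear speed of jar below 0.02 m/s); the arm keeps its last pose, push and grip.
It fails at once if the jar is tipped over (angle between jar_center's own z axis and vertical above 0.5 rad).
It fails at once if another thing on the counter is moved more than 30 mm or the round jar is tipped (distance of any of round_jar, tape_roll, tape_roll_b, cutter, screwdriver, carton_small, bracket from where it was at the start of the episode above 0.03 m or angle between round_jar's own z axis and vertical above 0.4 rad).
It also fails if it takes over 67 s, if anything falls off the work surface, if the arm or the gripper's body presses on something with over 40 N, if the wrist force passes 120 N, or if a joint passes its speed limit or range.

## Working session

There is one attempt and no reset: what is moved stays moved. The work goes in short steps, Python scripts to look and compute and a tool call to move; the robot and the scene stay as the last step left them, time stands still between calls to the robot, and variables do not carry over. Pictures are saved under pics/ and viewed, about 8 in all and at most 12, crops included, and the job is handed in when it is done.

Besides the shell and the picture viewer there is one more tool, called after "Emit:" by a JSON object that holds its "op" and its "data". carry_out: Moves the arm, as the interface text tells. Its arguments: {"type":"object","properties":{"plan":{"type":"array","items":{"type":"array"}},"grip_force":{"type":"number"}},"required":["plan"]}

```bash
mkdir -p pics
python3 - <<'E'
from plant import r
import cv2
for n in("scene","top"):
    im=r.capture(n); cv2.imwrite(f"pics/{n}0.png",cv2.cvtColor(im,cv2.COLOR_RGB2BGR))
    c=r.get_calibration(n); print(n,c)
print(r.get_state())
a=cv2.imread("pics/scene0.png")
E
```

```text
scene {'K': array([[497.45256753,   0.        , 262.28064134],
       [  0.        , 497.45256753, 185.99145683],
       [  0.        ,   0.        ,   1.        ]]), 'D': array([-0.15463499,  0.        ,  0.        ,  0.        ,  0.        ]), 'rvec': array([ 0.85989344,  2.67654722, -0.85766249]), 'tvec': array([ 0.40219125, -0.24351197,  1.66395483])}
top {'K': array([[347.46371419,   0.        , 256.58933486],
       [  0.        , 347.46371419, 191.47435803],
       [  0.        ,   0.        ,   1.        ]]), 'D': array([-0.05558453,  0.        ,  0.        ,  0.        ,  0.        ]), 'rvec': array([ 2.16738399, -2.14912135,  0.09780386]), 'tvec': array([0.08614066, 0.57532378, 0.82857615])}
{'time_s': 0.1, 'joints': array([-5.47679056e+01,  2.05878911e+01,  6.40165418e-01, -1.74809853e-02,
       -7.01348944e+01, -1.65071732e+01]), 'qd': array([ 0.10343503, -0.14793873,  0.19577848,  0.07529234, -0.0551902 ,
        0.03906812]), 'joint_torque': array([ 5.68022206e-04, -5.84162271e+01,  2.93749756e+01,  7.01553047e+00,
        1.01895348e-02, -8.87190754e-05]), 'tcp_pos': array([ 0.21664359, -0.63911989,  0.40381934]), 'eef_rot': array([ 1.79916115e+02, -7.72058689e-03, -1.61281025e+02]), 'contact_force': array([ 0.34190425,  0.07817841, -0.4933702 ]), 'moment': array([ 0.01761472, -0.01031355, -0.0418968 ]), 'gripper_width': 0.08742466533311324}
```

View pics/scene0.png

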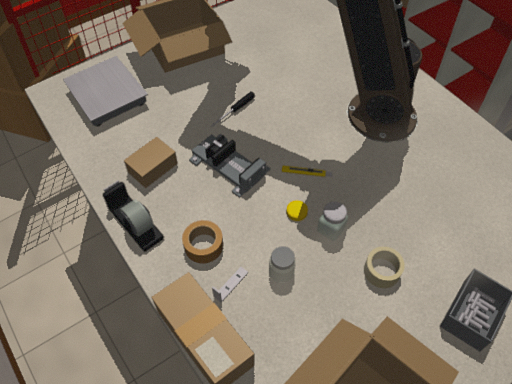

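View pics/top0.png

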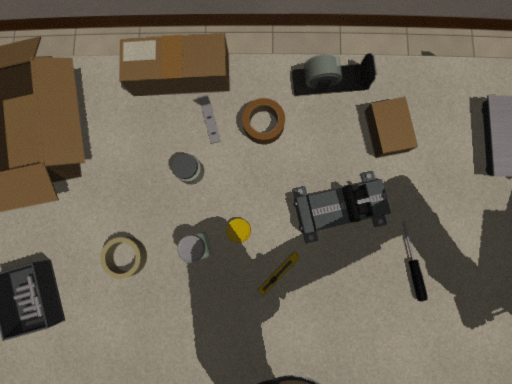

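The square jar with the steel lid is at scene (334,218) and top (193,248). The clamp is at scene (228,163) and top (342,207), and the round jar is at scene (282,265). Next I'll enlarge these areas.

Run:
```python
import cv2,numpy as np
s=cv2.imread("pics/scene0.png");t=cv2.imread("pics/top0.png")
def c(im,x,y,w,h,k):
    p=cv2.resize(im[y:y+h,x:x+w],None,fx=k,fy=k,interpolation=cv2.INTER_CUBIC)
    p=np.uint8(255*(p/255.)**.6)
    for i in range(0,w,10):
        cv2.line(p,(i*k,0),(i*k,4 if i%50 else 12),(0,0,255));cv2.putText(p,str(x+i),(i*k,14),0,.3,(0,0,255)) if i%20==0 else 0
    for i in range(0,h,10):
        cv2.line(p,(0,i*k),(5,i*k),(0,0,255));cv2.putText(p,str(y+i),(6,i*k+4),0,.3,(0,0,255)) if i%20==0 else 0
    return p
A=np.hstack([c(s,180,125,100,72,4),c(s,300,190,64,48,6)[:288]])
B=np.hstack([c(t,285,165,120,78,4)[:300,:480],c(t,165,223,60,52,5)[:260] if 0 else cv2.copyMakeBorder(c(t,165,225,60,50,5),0,50,0,4,0)])
W=max(A.shape[1],B.shape[1]);f=lambda p:cv2.copyMakeBorder(p,0,0,0,W-p.shape[1],0)
cv2.imwrite("pics/m1.png",np.vstack([f(A),f(B)]));print(A.shape,B.shape)
```

```text
(288, 784, 3) (300, 784, 3)
```

View pics/m1.png

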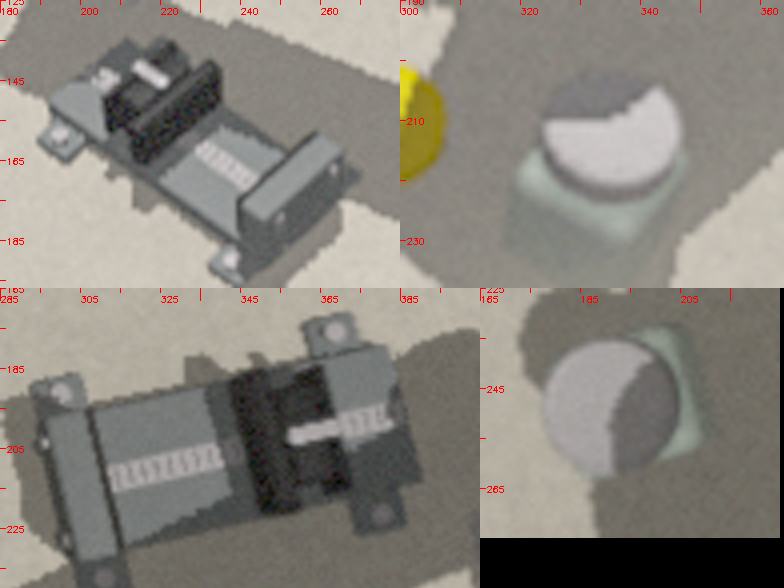

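```bash
cat > h.py <<'E'
import cv2,numpy as np
from plant import r
C={n:r.get_calibration(n) for n in("scene","top")}
def ray(n,p):
    c=C[n];u=cv2.undistortPoints(np.array([[p]],float),c["K"],c["D"])[0,0]
    R=cv2.Rodrigues(c["rvec"])[0];return -R.T@c["tvec"],R.T@np.array([*u,1])
def atz(n,p,z):
    o,d=ray(n,p);return (o+d*(z-o[2])/d[2])[:2]
def proj(n,P):
    c=C[n];return cv2.projectPoints(np.array(P,float).reshape(-1,3),c["rvec"],c["tvec"],c["K"],c["D"])[0][:,0]
def tri(ps,pt):
    A=[];b=[]
    for n,p in(("scene",ps),("top",pt)):
        o,d=ray(n,p);d=d/np.linalg.norm(d);M=np.eye(3)-np.outer(d,d);A.append(M);b.append(M@o)
    return np.linalg.lstsq(np.vstack(A),np.hstack(b),rcond=None)[0]
E
python3 - <<'E'
from h import *
np.set_printoptions(precision=4,suppress=True)
print("lid tri",tri((335.3,212),(191.2,249)),"at .097",atz("scene",(335.3,212),.097),atz("top",(191.2,249),.097))
print("camheights",ray("top",(0,0))[0],ray("scene",(0,0))[0])
print("corners s",[atz("scene",p,.066) for p in[(319.5,222.5),(337,229.3),(348,216.7)]])
print("corners t",[atz("top",p,.066) for p in[(202.6,232.4),(208.4,253.4),(189,262.4)]])
print("fixjaw inner top",[atz("top",p,.063) for p in[(308,194.3),(315,231.8)]])
print("fixjaw outer top",[atz("top",p,.063) for p in[(297,196),(304,233)]])
print("fj scene",[atz("scene",p,.063) for p in[(239.3,175.7),(259,157.8),(266.3,162.5)]])
print("head face top",[atz("top",p,.063) for p in[(342.5,186.8),(350.8,221.8)]])
E
```

```text
lid tri [0.4329 0.2408 0.0834] at .097 [0.438  0.2477] [0.4356 0.2365]
camheights [0.4825 0.0762 0.8868] [1.0258 0.7029 1.2015]
corners s [array([0.4783, 0.2356]), array([0.4537, 0.2793]), array([0.4031, 0.2667])]
corners t [array([0.4729, 0.2168]), array([0.4241, 0.202 ]), array([0.4026, 0.2472])]
fixjaw inner top [array([ 0.5654, -0.032 ]), array([ 0.4767, -0.048 ])]
fixjaw outer top [array([ 0.5611, -0.0058]), array([ 0.4737, -0.0221])]
fj scene [array([ 0.564 , -0.0204]), array([ 0.4795, -0.0414]), array([ 0.4724, -0.0147])]
head face top [array([ 0.584 , -0.1145]), array([ 0.5008, -0.1328])]
```

Run:
```python
from h import *
np.set_printoptions(precision=4,suppress=True)
s=cv2.imread("pics/scene0.png");t=cv2.imread("pics/top0.png")
print("origin",proj("scene",[0,0,0]))
# yellow centroid of things: cutter and yellow lid
for n,im in(("scene",s),("top",t)):
    h=cv2.cvtColor(im,cv2.COLOR_BGR2HSV);m=cv2.inRange(h,(20,150,60),(35,255,255))
    k,l,st,ce=cv2.connectedComponentsWithStats(m)
    for i in range(1,k):
        if st[i,4]>30: print(n,st[i],ce[i],"z0",atz(n,ce[i],0),"z.018",atz(n,ce[i],.018), "z.0085",atz(n,ce[i],.0085))
    # orange tape
    m=cv2.inRange(h,(5,120,60),(18,255,255))
    k,l,st,ce=cv2.connectedComponentsWithStats(m)
    for i in range(1,k):
        if 300<st[i,4]<1600: print("or",n,st[i],ce[i],"z.048",atz(n,ce[i],.048),atz(n,ce[i],.03))
```

```text
origin [[381.0345 114.0904]]
scene [282 166  43  10 170] [301.9118 171.3059] z0 [0.3732 0.0359] z.018 [0.383  0.0459] z.0085 [0.3778 0.0406]
scene [287 201  21  20 344] [296.6628 210.2674] z0 [0.4739 0.138 ] z.018 [0.4822 0.1465] z.0085 [0.4778 0.142 ]
or scene [ 50   0  71  38 481] [83.3805 14.6923] z.048 [ 0.6139 -1.0574] [ 0.6075 -1.0849]
or scene [ 28  33  54  53 600] [56.7333 57.2883] z.048 [ 0.7989 -0.8674] [ 0.7954 -0.8919]
or scene [183 221  39  42 716] [202.3645 243.5698] z.048 [0.7644 0.099 ] [0.7603 0.0895]
or scene [175 306  44  41 581] [193.7401 327.5783] z.048 [0.9048 0.2827] [0.9029 0.2762]
top [226 218  25  25 485] [238.0948 229.9711] z0 [0.4792 0.1376] z.018 [0.4793 0.1364] z.0085 [0.4793 0.1371]
top [258 252  42  43 259] [279.7181 271.8687] z0 [0.3755 0.0316] z.018 [0.3776 0.0325] z.0085 [0.3765 0.032 ]
or top [242  98  43  42 810] [263.1074 119.0988] z.048 [0.7542 0.0762] [0.76   0.0762]
```

The two cameras disagree by about 10 mm in y, even for flat things such as the cutter. I'll move the gripper into view near the jar and use it to find which one is off.

```bash
cat >> h.py <<'E'
def rows(a,b,n,hand=0):
    """pose a,b = (x,y,z,yaw deg), tool down; rows in tool axes"""
    a=np.array(a,float);b=np.array(b,float);d=(b-a)/n;out=[]
    for i in range(n):
        y=np.radians(a[3]+d[3]*i);c,s=np.cos(y),np.sin(y)
        out.append([[round(float(c*d[0]+s*d[1]),4),round(float(s*d[0]-c*d[1]),4),round(float(-d[2]),4)],[0,0,round(float(-d[3]),2)],hand])
    print(str(out).replace(" ",""))
def st():
    s=r.get_state();print(round(s["time_s"],2),s["tcp_pos"].round(4),s["eef_rot"].round(2),"F",s["contact_force"].round(1),"M",s["moment"].round(2),"w",round(s["gripper_width"],4),"j6",s["joints"][5].round(1),"j1",s["joints"][0].round(1))
    return s
E
python3 - <<'E'
from h import *
rows((.217,-.639,.405,-161.3),(.48,-.25,.405,-141.3),12)
rows((.48,-.25,.405,-141.3),(.44,.22,.36,-121.3),12)
E
```

```text
[[[-0.0312,0.0237,-0.0],[0,0,-1.67],0],[[-0.0318,0.0228,-0.0],[0,0,-1.67],0],[[-0.0325,0.0218,-0.0],[0,0,-1.67],0],[[-0.0331,0.0209,-0.0],[0,0,-1.67],0],[[-0.0337,0.0199,-0.0],[0,0,-1.67],0],[[-0.0343,0.0189,-0.0],[0,0,-1.67],0],[[-0.0348,0.0179,-0.0],[0,0,-1.67],0],[[-0.0353,0.0169,-0.0],[0,0,-1.67],0],[[-0.0358,0.0159,-0.0],[0,0,-1.67],0],[[-0.0362,0.0148,-0.0],[0,0,-1.67],0],[[-0.0366,0.0137,-0.0],[0,0,-1.67],0],[[-0.037,0.0127,-0.0],[0,0,-1.67],0]]
[[[-0.0219,0.0327,0.0038],[0,0,-1.67],0],[[-0.0228,0.032,0.0038],[0,0,-1.67],0],[[-0.0237,0.0313,0.0038],[0,0,-1.67],0],[[-0.0246,0.0306,0.0038],[0,0,-1.67],0],[[-0.0255,0.0299,0.0038],[0,0,-1.67],0],[[-0.0264,0.0291,0.0038],[0,0,-1.67],0],[[-0.0272,0.0284,0.0038],[0,0,-1.67],0],[[-0.028,0.0276,0.0038],[0,0,-1.67],0],[[-0.0288,0.0267,0.0038],[0,0,-1.67],0],[[-0.0296,0.0259,0.0038],[0,0,-1.67],0],[[-0.0303,0.025,0.0038],[0,0,-1.67],0],[[-0.031,0.0241,0.0038],[0,0,-1.67],0]]
```

Emit:
{"op": "carry_out", "data": {"plan": [[[-0.031,0.024,0],[0,0,-1.67],0],[[-0.032,0.023,0],[0,0,-1.67],0],[[-0.0325,0.022,0],[0,0,-1.67],0],[[-0.033,0.021,0],[0,0,-1.67],0],[[-0.034,0.02,0],[0,0,-1.67],0],[[-0.034,0.019,0],[0,0,-1.67],0],[[-0.035,0.018,0],[0,0,-1.67],0],[[-0.035,0.017,0],[0,0,-1.67],0],[[-0.036,0.016,0],[0,0,-1.67],0],[[-0.036,0.015,0],[0,0,-1.67],0],[[-0.0365,0.0135,0],[0,0,-1.67],0],[[-0.037,0.0125,0],[0,0,-1.67],0]]}}

```text
time_s: 1.1
tcp_pos: [0.4793, -0.2472, 0.4046]
eef_rot: [180.0, 0.0, -141.1]
contact_force: [1.3, -0.6, -0.1]
gripper_width: 0.0876
```

Emit:
{"op": "carry_out", "data": {"plan": [[[-0.022,0.0325,0.004],[0,0,-1.67],0],[[-0.023,0.032,0.004],[0,0,-1.67],0],[[-0.024,0.031,0.004],[0,0,-1.67],0],[[-0.0245,0.0305,0.004],[0,0,-1.67],0],[[-0.0255,0.03,0.004],[0,0,-1.67],0],[[-0.0265,0.029,0.004],[0,0,-1.67],0],[[-0.027,0.0285,0.004],[0,0,-1.67],0],[[-0.028,0.0275,0.004],[0,0,-1.67],0],[[-0.029,0.0265,0.004],[0,0,-1.67],0],[[-0.0295,0.026,0.004],[0,0,-1.67],0],[[-0.03,0.025,0.004],[0,0,-1.67],0],[[-0.031,0.024,0.004],[0,0,-1.67],0]]}}

```text
time_s: 2.1
tcp_pos: [0.4377, 0.2219, 0.3565]
eef_rot: [180.0, 0.0, -121.1]
contact_force: [1.6, 0.4, 0.6]
gripper_width: 0.0879
```

Run:
```python
from h import *
s=st();p=s["tcp_pos"];R=cv2.Rodrigues(np.zeros(3))[0]
from scipy.spatial.transform import Rotation as Ro
R=Ro.from_euler("xyz",s["eef_rot"],degrees=True).as_matrix()
ims=[]
# tips: outer corners of both fingers at open: y=+-65, x +-9.5; inner y=+-44
P=[p+R@np.array([x,y,.178]) for y in(-.065,-.044,.044,.065) for x in(-.0095,.0095)]
for n in("scene","top"):
    im=r.capture(n)[:,:,::-1].copy();cv2.imwrite(f"pics/{n}1.png",im)
    q=proj(n,P);x0,y0=(q.mean(0)-[45,45]).astype(int);k=8
    x0=max(x0,0);y0=max(y0,0)
    c=cv2.resize(im[y0:y0+75,x0:x0+49*2],None,fx=4,fy=4,interpolation=cv2.INTER_CUBIC);c=np.uint8(255*(c/255.)**.6)
    for u,v in q: cv2.circle(c,(int((u-x0+.5)*4),int((v-y0+.5)*4)),2,(0,0,255),-1)
    print(n,x0,y0,q.round(1).tolist());ims.append(c)
cv2.imwrite("pics/m2.png",np.hstack([cv2.resize(i,(392,300)) for i in ims]))
```

```text
2.1 [0.4377 0.2219 0.3565] [ 1.7999e+02  1.0000e-02 -1.2110e+02] F [1.6 0.4 0.6] M [ 0.01 -0.12  0.02] w 0.0879 j6 -81.0 j1 49.9
scene 287 142 [[308.4, 192.2], [307.4, 186.1], [316.6, 191.7], [315.5, 185.7], [350.7, 189.6], [349.3, 183.6], [358.7, 189.1], [357.3, 183.1]]
top 145 205 [[203.4, 220.5], [211.2, 225.4], [197.9, 229.3], [205.7, 234.3], [174.6, 266.5], [182.5, 271.5], [169.1, 275.4], [176.9, 280.4]]
```

View pics/m2.png

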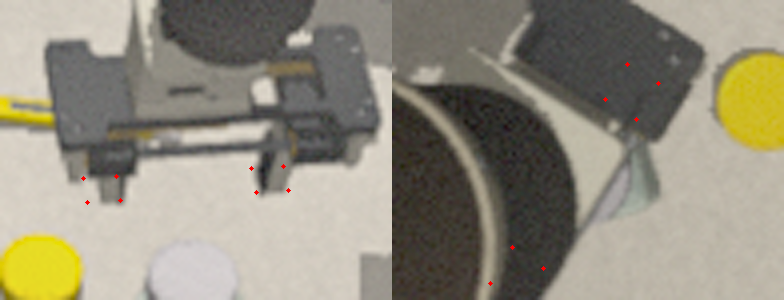

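Run:
```python
from h import *
print(proj("top",[[.08,0,.0],[.09,0,0],[.1,0,0],[.08,0,.02]]).round(1).tolist())
for rr in(.08,.09,.1): print(rr,[proj("scene",[rr*np.cos(a),rr*np.sin(a),0])[0].round(0).tolist() for a in np.radians([0,90,180,270])])
t=cv2.imread("pics/top0.png");s=cv2.imread("pics/scene0.png")
a=cv2.resize(t[354:384,235:335],None,fx=4,fy=4,interpolation=cv2.INTER_CUBIC)
b=cv2.resize(s[80:150,335:435],None,fx=4,fy=4,interpolation=cv2.INTER_CUBIC)
for q,f,x0,y0 in((a,"top",235,354),(b,"scene",335,80)):
    q[:]=255*(q/255.)**.5
    for rr,c in((.08,(0,0,255)),(.09,(0,255,0)),(.1,(255,0,0))):
        for th in np.radians(range(-180,180,6)):
            u,v=proj(f,[rr*np.cos(th),rr*np.sin(th),0])[0];cv2.circle(q,(int((u-x0+.5)*4),int((v-y0+.5)*4)),1,c,-1)
cv2.imwrite("pics/m3.png",np.vstack([a,b]))
```

```text
[[291.9, 393.1], [292.0, 389.0], [292.0, 384.9], [292.6, 397.0]]
0.08 [[364.0, 124.0], [398.0, 129.0], [397.0, 105.0], [365.0, 100.0]]
0.09 [[362.0, 125.0], [400.0, 130.0], [399.0, 104.0], [363.0, 99.0]]
0.1 [[360.0, 126.0], [402.0, 132.0], [401.0, 102.0], [361.0, 97.0]]
```

View pics/m3.png

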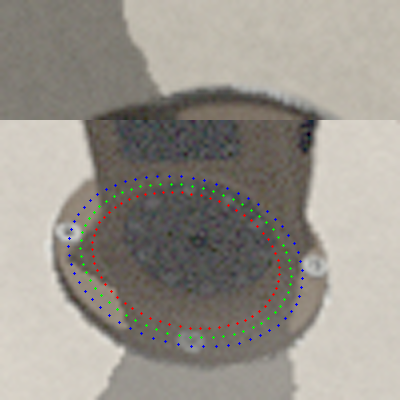

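Emit:
{"op": "carry_out", "data": {"plan": [[[-0.006,0.003,0.0205],[0,0,0],0],[[-0.006,0.003,0.0205],[0,0,0],0],[[-0.006,0.003,0.0205],[0,0,0],0],[[0,0,0],[0,0,0],0],[[0,0,0],[0,0,0],0]]}}

```text
time_s: 2.62
tcp_pos: [0.4401, 0.2398, 0.2945]
eef_rot: [180.0, -0.2, -121.2]
contact_force: [-0.5, 0.1, 1.4]
gripper_width: 0.0876
```

Run:
```python
from h import *
s=st();p=s["tcp_pos"]
from scipy.spatial.transform import Rotation as Ro
R=Ro.from_euler("xyz",s["eef_rot"],degrees=True).as_matrix()
P=[p+R@np.array([x,y,.178]) for y in(-.065,-.044,.044,.065) for x in(-.0095,.0095)]
ims=[]
for n,x0,y0 in(("scene",290,165),("top",160,215)):
    im=r.capture(n)[:,:,::-1].copy();cv2.imwrite(f"pics/{n}2.png",im);k=6 if n=="scene" else 4
    c=cv2.resize(im[y0:y0+75,x0:x0+80],None,fx=k,fy=k,interpolation=cv2.INTER_CUBIC);c=np.uint8(255*(c/255.)**.6)
    f=lambda u,v:(int((u-x0+.5)*k),int((v-y0+.5)*k))
    for u,v in proj(n,P): cv2.circle(c,f(u,v),2,(0,0,255),-1)
    lid=[.439,.2455,.097] if n=="scene" else [.4356,.2365,.097]
    for a in np.radians(range(0,360,15)):
        for z,col in((.097,(0,255,0)),(.079,(255,0,0))): cv2.circle(c,f(*proj(n,[lid[0]+.031*np.cos(a),lid[1]+.031*np.sin(a),z])[0]),1,col,-1)
    ims.append(cv2.copyMakeBorder(c,0,450-c.shape[0],0,0,0))
cv2.imwrite("pics/m4.png",np.hstack(ims))
```

```text
2.62 [0.4401 0.2398 0.2945] [ 179.98   -0.18 -121.18] F [-0.5  0.1  1.4] M [ 0.02  0.01 -0.07] w 0.0876 j6 -82.3 j1 51.1
```

View pics/m4.png

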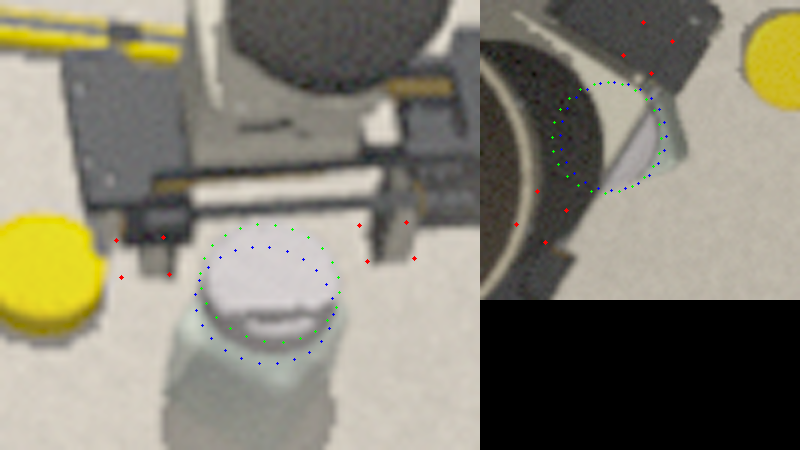

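Emit:
{"op": "carry_out", "data": {"plan": [[[-0.001,0.002,0.015],[0,0,0],0],[[-0.001,0.002,0.015],[0,0,0],0],[[0,0,0.0135],[0,0,0],0],[[0,0,0],[0,0,0],0],[[0,0,0],[0,0,0],60],[[0,0,0],[0,0,0],60],[[0,0,0],[0,0,0],60]], "grip_force": 10}}

```text
time_s: 3.3
tcp_pos: [0.4383, 0.2442, 0.253]
eef_rot: [-180.0, 0.1, -121.2]
contact_force: [-0.5, 0.6, 0.2]
gripper_width: 0.0733
```

Run:
```python
from h import *
s=st()
im=r.capture("scene")[:,:,::-1].copy();cv2.imwrite("pics/scene3.png",im);st()
x0,y0,k=290,170,7
c=cv2.resize(im[y0:y0+75,x0:x0+80],None,fx=k,fy=k,interpolation=cv2.INTER_CUBIC);c=np.uint8(255*(c/255.)**.6)
cv2.imwrite("pics/m5.png",c)
```

```text
3.3 [0.4383 0.2442 0.253 ] [-1.7997e+02  1.3000e-01 -1.2120e+02] F [-0.5  0.6  0.2] M [ 0.03  0.   -0.02] w 0.0733 j6 -82.8 j1 51.6
3.35 [0.4382 0.2442 0.2529] [-1.7998e+02  1.2000e-01 -1.2120e+02] F [-0.7 -0.4 -1.2] M [-0.02  0.    0.  ] w 0.0701 j6 -82.8 j1 51.6
```

View pics/m5.png

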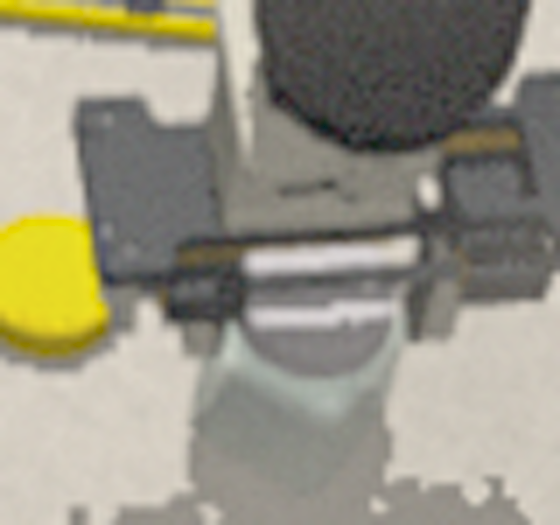

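The fingers straddle the lid, which sits about 2 mm to the right of centre. I'll nudge over and close.

Emit:
{"op": "carry_out", "data": {"plan": [[[0,0.002,0.001],[0,0,0],60],[[0,0,0],[0,0,0],120],[[0,0,0],[0,0,0],160],[[0,0,0],[0,0,0],200],[[0,0,0],[0,0,0],255],[[0,0,0],[0,0,0],255]], "grip_force": 10}}

```text
time_s: 3.85
tcp_pos: [0.4367, 0.2452, 0.2514]
eef_rot: [-179.9, 0.1, -121.2]
contact_force: [3.0, -2.8, 5.3]
gripper_width: 0.0626
```

Emit:
{"op": "carry_out", "data": {"plan": [[[0,0,0],[0,0,0],255],[[0,0,0],[0,0,0],255],[[0,0,0],[0,0,0],255]], "grip_force": 45}}

```text
time_s: 4.1
tcp_pos: [0.4367, 0.2452, 0.2514]
eef_rot: [-179.9, 0.1, -121.2]
contact_force: [3.4, -3.2, 5.5]
gripper_width: 0.0618
```

Emit:
{"op": "carry_out", "data": {"plan": [[[0,0,-0.01],[0,0,0],255],[[0,0,-0.02],[0,0,0],255],[[0,0,-0.03],[0,0,0],255],[[0,0,-0.03],[0,0,0],255],[[0,0,-0.02],[0,0,0],255],[[0,0,0],[0,0,0],255]]}}

```text
time_s: 4.6
tcp_pos: [0.4364, 0.2456, 0.3647]
eef_rot: [-180.0, 0.3, -121.2]
contact_force: [0.9, 1.0, -3.9]
gripper_width: 0.0616
```

Run:
```python
from h import *
s=st()
for n in("scene","top"):
    im=r.capture(n)[:,:,::-1].copy();cv2.imwrite(f"pics/{n}4.png",im)
s=cv2.imread("pics/scene4.png");t=cv2.imread("pics/top4.png")
g=lambda im:np.uint8(255*(im/255.)**.6)
a=g(cv2.resize(s[110:200,275:375],None,fx=4,fy=4,interpolation=cv2.INTER_CUBIC))
b=g(cv2.resize(s[120:200,180:280],None,fx=4,fy=4,interpolation=cv2.INTER_CUBIC))
cv2.imwrite("pics/m6.png",np.hstack([a,cv2.copyMakeBorder(b,0,40,0,0,0)]))
```

```text
4.6 [0.4364 0.2456 0.3647] [-179.95    0.32 -121.17] F [ 0.9  1.  -3.9] M [ 0.38 -0.29  0.01] w 0.0616 j6 -83.1 j1 51.9
```

View pics/m6.png

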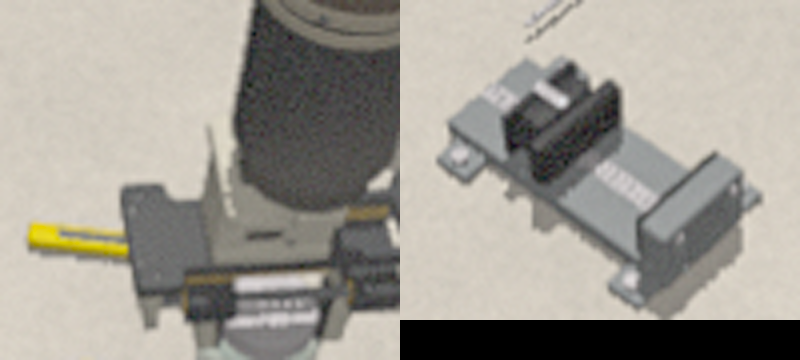

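```bash
cat > fit.py <<'E'
from h import *
from scipy.optimize import least_squares
f=lambda px,py:(180+(px-400)/4-.4,120+py/4-.4)
L=[((.045,-.168,0),(450,125)),((-.045,-.168,0),(527,60)),((.044,.032,.045),(638,208)),((-.044,.032,.045),(716,155))]
def world(p,q):
    c,s=np.cos(p[2]),np.sin(p[2]);return [p[0]+c*q[0]-s*q[1],p[1]+s*q[0]+c*q[1],.018+q[2]]
obs=np.array([f(*b) for a,b in L])
g=lambda p:(proj("scene",[world(p,a) for a,b in L])-obs).ravel()
o=least_squares(g,[.527,-.07,.17]);p=o.x
print("clamp",p[:2].round(4),np.degrees(p[2]).round(2),"res",o.fun.round(1))
for b in((533,150),(618,85)):
    w=np.append(atz("scene",f(*b),.063),0)-np.array([p[0],p[1],0]);c,s=np.cos(p[2]),np.sin(p[2])
    print("head face local",(c*w[0]+s*w[1]).round(4),(-s*w[0]+c*w[1]).round(4))
w=np.append(atz("scene",f(742,172),.063),0)-np.array([p[0],p[1],0]);print("outer",(c*w[0]+s*w[1]).round(4),(-s*w[0]+c*w[1]).round(4))
# top image check, same model
s=cv2.imread("pics/top4.png");s4=cv2.imread("pics/scene4.png")
out=[]
for n,im,x0,y0 in(("top",s,280,160),("scene",s4,180,120)):
    k=4 if n=="top" else 4
    q=cv2.resize(im[y0:y0+85,x0:x0+100+ (20 if n=="top" else 0)],None,fx=4,fy=4,interpolation=cv2.INTER_CUBIC)
    B=[(.045,-.168,0),(-.045,-.168,0),(-.045,.062,0),(.045,.062,0)];J=[(.044,.032,.045),(-.044,.032,.045),(-.044,.032,0),(.044,.032,0)]
    for M,col in((B,(0,0,255)),(J,(0,255,0))):
        u=proj(n,[world(p,a) for a in M]);cv2.polylines(q,[((u-[x0,y0]+.5)*4).astype(np.int32)],True,col)
    out.append(q)
cv2.imwrite("pics/m7.png",cv2.resize(np.hstack(out),(800,309)))
E
python3 fit.py; python3 -c "
from h import *
st()"
```

```text
clamp [ 0.527  -0.0651] 13.99 res [-0.8 -0.8 -0.  -1.   0.2  3.1  0.6 -1.7]
head face local 0.0464 -0.0703
head face local -0.0414 -0.0653
outer -0.0382 0.0596
4.7 [0.4354 0.2448 0.3603] [ 1.7992e+02  1.0000e-02 -1.2123e+02] F [ 0.4 -0.9 -6.4] M [-0.03  0.07 -0.02] w 0.0614 j6 -83.1 j1 51.9
```

View pics/m7.png

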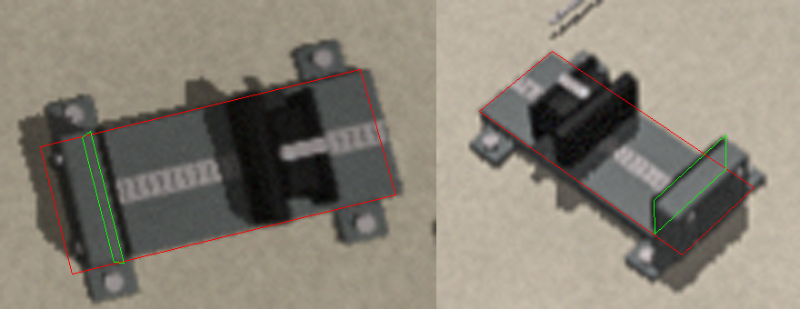

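```bash
cat > fit2.py <<'E'
from h import *
from scipy.optimize import least_squares
fs=lambda px,py:(180+(px-400)/4-.4,120+py/4-.4)
ft=lambda px,py:(280+px/3.636-.4,160+py/3.636-.4)
def world(p,q):
    c,s=np.cos(p[2]),np.sin(p[2]);return [p[0]+c*q[0]-s*q[1],p[1]+s*q[0]+c*q[1],.018+q[2]]
Bp,Bm,Jp,Jm=(.045,-.168,0),(-.045,-.168,0),(.044,.032,.045),(-.044,.032,.045)
S=[(Bp,fs(450,125)),(Bm,fs(527,60)),(Jp,fs(638,208)),(Jm,fs(716,155))]
T=[(Bp,ft(362,71)),(Bm,ft(396,191)),(Jp,(308.4,194.2)),(Jm,(315.4,231.5))]
Y=[((.4778,.142,.009),(238.1,230)),((.3778,.0406,.0085),(279.7,271.9)),]
def g(p):
    e=[proj("scene",[world(p,a) for a,b in S])-[b for a,b in S],
       proj("top",[world(p,a) for a,b in T])+p[3:5]-[b for a,b in T],
       proj("top",[a for a,b in Y])+p[3:5]-[b for a,b in Y]]
    return np.vstack(e).ravel()
if __name__=="__main__":
    o=least_squares(g,[.527,-.07,.2,0,0],loss="soft_l1");p=o.x
    print(p[:2].round(4),np.degrees(p[2]).round(2),"du,dv",p[3:].round(2));print(g(p).reshape(-1,2).round(1).tolist())
E
python3 fit2.py
```

```text
[ 0.529  -0.0624] 13.73 du,dv [2.55 0.08]
[[-0.8, -0.1], [0.1, -0.3], [0.1, 4.0], [0.6, -0.8], [1.2, -1.0], [1.2, 0.6], [-2.5, 0.7], [-0.5, -0.5], [0.6, 0.6], [-0.9, -0.5]]
```

Run:
```python
from h import *
rows((.4357,.2452,.361,-121.2),(.530,-.072,.361,-130.2),12,255)
```

```text
[[[0.0185,-0.0204,-0.0],[0,0,0.75],255],[[0.0183,-0.0207,-0.0],[0,0,0.75],255],[[0.018,-0.0209,-0.0],[0,0,0.75],255],[[0.0177,-0.0211,-0.0],[0,0,0.75],255],[[0.0174,-0.0214,-0.0],[0,0,0.75],255],[[0.0172,-0.0216,-0.0],[0,0,0.75],255],[[0.0169,-0.0218,-0.0],[0,0,0.75],255],[[0.0166,-0.022,-0.0],[0,0,0.75],255],[[0.0163,-0.0222,-0.0],[0,0,0.75],255],[[0.016,-0.0225,-0.0],[0,0,0.75],255],[[0.0157,-0.0227,-0.0],[0,0,0.75],255],[[0.0154,-0.0229,-0.0],[0,0,0.75],255]]
```

Emit:
{"op": "carry_out", "data": {"plan": [[[0.0185,-0.0205,0],[0,0,0.75],255],[[0.0185,-0.0205,0],[0,0,0.75],255],[[0.018,-0.021,0],[0,0,0.75],255],[[0.0175,-0.021,0],[0,0,0.75],255],[[0.0175,-0.0215,0],[0,0,0.75],255],[[0.017,-0.0215,0],[0,0,0.75],255],[[0.017,-0.022,0],[0,0,0.75],255],[[0.0165,-0.022,0],[0,0,0.75],255],[[0.0165,-0.022,0],[0,0,0.75],255],[[0.016,-0.0225,0],[0,0,0.75],255],[[0.0155,-0.0225,0],[0,0,0.75],255],[[0.0155,-0.023,0],[0,0,0.75],255]]}}

```text
time_s: 5.7
tcp_pos: [0.5297, -0.0733, 0.358]
eef_rot: [179.8, -0.2, -130.3]
contact_force: [0.9, 1.4, -5.8]
gripper_width: 0.0616
```

Emit:
{"op": "carry_out", "data": {"plan": [[[0,0,0.02],[0,0,0],255],[[0,0,0.01],[0,0,0],255],[[0,0,0],[0,0,0],255],[[0,0,0],[0,0,0],255],[[0,0,0],[0,0,0],255]]}}

```text
time_s: 6.12
tcp_pos: [0.5304, -0.0713, 0.3305]
eef_rot: [180.0, -0.0, -130.1]
contact_force: [0.6, -0.2, -4.7]
gripper_width: 0.0614
```

Run:
```python
from h import *
st()
for n in("scene","top"):
    im=r.capture(n)[:,:,::-1].copy();cv2.imwrite(f"pics/{n}5.png",im)
s=cv2.imread("pics/scene5.png");t=cv2.imread("pics/top5.png")
g=lambda im:np.uint8(255*(im/255.)**.6)
a=g(cv2.resize(s[115:200,185:285],None,fx=5,fy=5,interpolation=cv2.INTER_CUBIC))
b=g(cv2.resize(t[165:250,290:390],None,fx=3,fy=5*85/85/1.0*0+3,interpolation=cv2.INTER_CUBIC))
cv2.imwrite("pics/m8.png",np.hstack([a,cv2.copyMakeBorder(b,0,a.shape[0]-b.shape[0],0,0,0)]))
```

```text
6.12 [ 0.5304 -0.0713  0.3305] [ 1.7997e+02 -4.0000e-02 -1.3012e+02] F [ 0.6 -0.2 -4.7] M [ 0.09 -0.03 -0.04] w 0.0614 j6 -53.5 j1 13.3
```

View pics/m8.png

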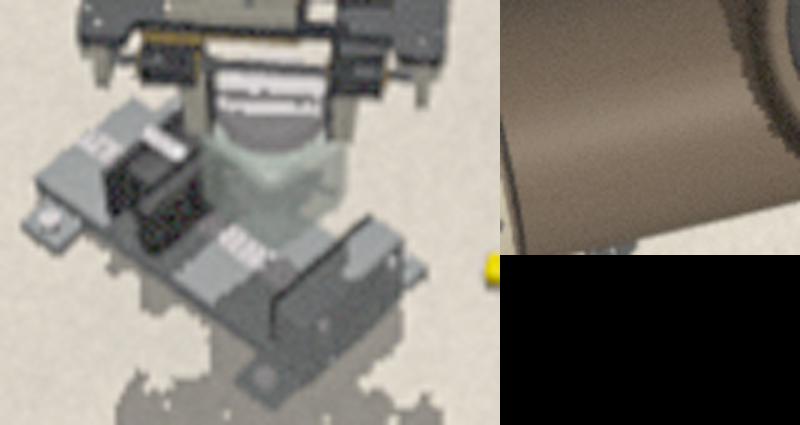

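Run:
```python
import fit2
from fit2 import *
fit2.S[2]=(Jp,(239.6,173.6))
fit2.S[3]=(Jm,(258.6,158.2))
o=least_squares(g,[.527,-.07,.2,0,0],loss="soft_l1");p=o.x
print(p[:2].round(4),np.degrees(p[2]).round(2),"du,dv",p[3:].round(2));print(g(p).reshape(-1,2).round(1).tolist())
# jar model projected now
for n in("scene",):
  for yaw in(10,13,16):
    c,s=np.cos(np.radians(yaw)),np.sin(np.radians(yaw))
    q=proj(n,[[.5304+c*a-s*b,-.0713+s*a+c*b,.079+z] for z in(.066,0) for a,b in((.032,.032),(.032,-.032),(-.032,.032))])
    print(yaw,((q-[185,115]+.5)*5).round(0).tolist())
```

```text
[ 0.5286 -0.0622] 13.85 du,dv [ 2.59 -0.01]
[[-0.7, -0.1], [0.1, -0.3], [-0.2, 2.0], [0.7, -0.7], [1.1, -1.1], [1.2, 0.6], [-2.6, 0.8], [-0.5, -0.3], [0.6, 0.5], [-0.8, -0.6]]
10 [[268.0, 193.0], [188.0, 132.0], [350.0, 131.0], [271.0, 267.0], [194.0, 206.0], [349.0, 205.0]]
13 [[272.0, 193.0], [188.0, 135.0], [350.0, 128.0], [275.0, 267.0], [194.0, 209.0], [349.0, 202.0]]
16 [[276.0, 193.0], [188.0, 138.0], [349.0, 125.0], [279.0, 267.0], [194.0, 212.0], [349.0, 199.0]]
```

Emit:
{"op": "carry_out", "data": {"plan": [[[0,0,0.015],[0,0,0],255],[[0,0,0.015],[0,0,0],255],[[0,0,0.015],[0,0,0],255],[[0,0,0.008],[0,0,0],255],[[0,0,0.003],[0,0,0],255],[[0,0,0.002],[0,0,0],255],[[0,0,0.002],[0,0,0],255],[[0,0,0],[0,0,0],255],[[0,0,0],[0,0,0],255]]}}

```text
time_s: 6.97
tcp_pos: [0.5307, -0.072, 0.2713]
eef_rot: [-180.0, 0.0, -130.2]
contact_force: [-0.3, 0.1, -3.8]
gripper_width: 0.0615
```

Emit:
{"op": "carry_out", "data": {"plan": [[[0,0,0.001],[0,0,0],255],[[0,0,0.001],[0,0,0],255],[[0,0,0],[0,0,0],255],[[0,0,0],[0,0,0],255]]}}

```text
time_s: 7.3
tcp_pos: [0.5308, -0.0721, 0.2694]
eef_rot: [-179.9, 0.0, -130.2]
contact_force: [-0.5, -0.3, 1.8]
gripper_width: 0.0614
```

Emit:
{"op": "carry_out", "data": {"plan": [[[0,0,0],[0,0,0],150],[[0,0,0],[0,0,0],60],[[0,0,0],[0,0,0],0],[[0,0,0],[0,0,0],0],[[0,0,0],[0,0,0],0],[[0,0,-0.005],[0,0,0],0],[[0,0,-0.02],[0,0,0],0],[[0,0,-0.03],[0,0,0],0],[[0,0,-0.03],[0,0,0],0],[[0,0,-0.02],[0,0,0],0],[[0,0,0],[0,0,0],0]]}}

```text
time_s: 8.22
tcp_pos: [0.5316, -0.0721, 0.3789]
eef_rot: [-179.7, 0.3, -130.1]
contact_force: [0.9, -0.3, 0.0]
gripper_width: 0.0875
```

Run:
```python
from h import *
s=st();p=s["tcp_pos"]
rows((.5308,-.072,.374,-130.2),(.563,-.210,.374,-76.5),9,255)
```

```text
8.22 [ 0.5316 -0.0721  0.3789] [-179.67    0.3  -130.15] F [ 0.9 -0.3  0. ] M [ 0.07 -0.09 -0.01] w 0.0875 j6 -53.5 j1 13.3
[[[0.0094,-0.0126,-0.0],[0,0,-5.97],255],[[0.0107,-0.0116,-0.0],[0,0,-5.97],255],[[0.0118,-0.0104,-0.0],[0,0,-5.97],255],[[0.0128,-0.0091,-0.0],[0,0,-5.97],255],[[0.0137,-0.0077,-0.0],[0,0,-5.97],255],[[0.0144,-0.0063,-0.0],[0,0,-5.97],255],[[0.015,-0.0047,-0.0],[0,0,-5.97],255],[[0.0154,-0.0032,-0.0],[0,0,-5.97],255],[[0.0157,-0.0015,-0.0],[0,0,-5.97],255]]
```

Emit:
{"op": "carry_out", "data": {"plan": [[[0.0095,-0.0125,0],[0,0,-5.97],255],[[0.0105,-0.0115,0],[0,0,-5.97],255],[[0.012,-0.0105,0],[0,0,-5.97],255],[[0.013,-0.009,0],[0,0,-5.97],255],[[0.0135,-0.0075,0],[0,0,-5.97],255],[[0.0145,-0.0065,0],[0,0,-5.97],255],[[0.015,-0.0045,0],[0,0,-5.97],255],[[0.0155,-0.003,0],[0,0,-5.97],255],[[0.0155,-0.0015,0],[0,0,-5.97],255],[[0,0,0],[0,0,0],255]], "grip_force": 10}}

```text
time_s: 9.05
tcp_pos: [0.5623, -0.2118, 0.3732]
eef_rot: [180.0, -0.0, -76.2]
contact_force: [0.1, 0.8, 0.5]
gripper_width: 0.0264
```

Emit:
{"op": "carry_out", "data": {"plan": [[[0,0,0.03],[0,0,0],255],[[0,0,0.03],[0,0,0],255],[[0,0,0.02],[0,0,0],255],[[0,0,0.01],[0,0,0],255],[[0,0,0],[0,0,0],255],[[0,0,0],[0,0,0],255]]}}

```text
time_s: 9.55
tcp_pos: [0.5622, -0.2097, 0.284]
eef_rot: [180.0, -0.0, -76.5]
contact_force: [-0.6, -0.5, 0.8]
gripper_width: 0.0002
```

Run:
```python
from h import *
st()
im=r.capture("scene")[:,:,::-1].copy();cv2.imwrite("pics/scene6.png",im)
t=r.capture("top")[:,:,::-1].copy();cv2.imwrite("pics/top6.png",t)
g=lambda im:np.uint8(255*(im/255.)**.6)
a=g(cv2.resize(im[95:200,175:275],None,fx=4,fy=4,interpolation=cv2.INTER_CUBIC))
b=g(cv2.resize(t[150:255,290:390],None,fx=4,fy=4,interpolation=cv2.INTER_CUBIC))
cv2.imwrite("pics/m9.png",np.hstack([a,b]))
```

```text
9.55 [ 0.5622 -0.2097  0.284 ] [ 1.7997e+02 -2.0000e-02 -7.6480e+01] F [-0.6 -0.5  0.8] M [0.   0.09 0.01] w 0.0002 j6 15.3 j1 -1.8
```

View pics/m9.png

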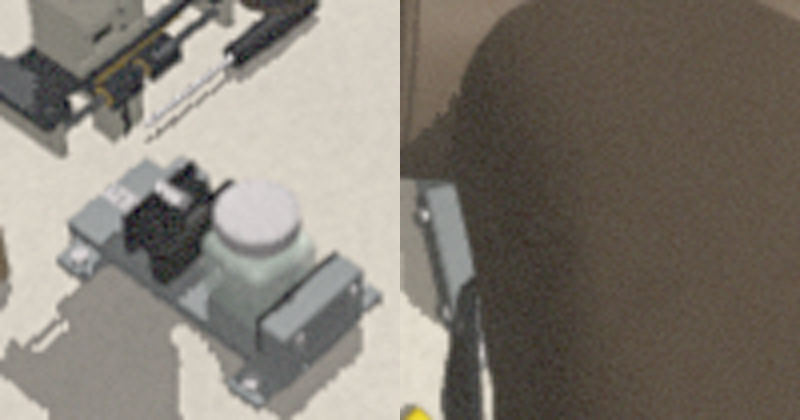

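Emit:
{"op": "carry_out", "data": {"plan": [[[0,0,0.02],[0,0,0],255],[[0,0,0.02],[0,0,0],255],[[0,0,0.015],[0,0,0],255],[[0,0,0.012],[0,0,0],255],[[0,0,0.008],[0,0,0],255],[[0,0,0],[0,0,0],255]]}}

```text
time_s: 10.15
tcp_pos: [0.5619, -0.2098, 0.2082]
eef_rot: [180.0, 0.0, -76.5]
contact_force: [-0.8, 0.6, 0.6]
gripper_width: 0.0004
```

Run:
```python
from h import *
st(); print("lid",atz("scene",(238.9,147.9),.115))
```

```text
10.15 [ 0.5619 -0.2098  0.2082] [ 1.7997e+02  2.0000e-02 -7.6480e+01] F [-0.8  0.6  0.6] M [-0.01  0.21 -0.01] w 0.0004 j6 15.4 j1 -1.8
lid [ 0.5301009  -0.06998904]
```

Emit:
{"op": "carry_out", "data": {"plan": [[[-0.004,0,0],[0,0,0],255],[[-0.004,0,0],[0,0,0],255],[[-0.004,0,0],[0,0,0],255],[[-0.004,0,0],[0,0,0],255],[[-0.004,0,0],[0,0,0],255],[[-0.004,0,0],[0,0,0],255],[[-0.004,0,0],[0,0,0],255],[[-0.002,0,0],[0,0,0],255]]}}

```text
time_s: 10.82
tcp_pos: [0.5553, -0.1814, 0.2093]
eef_rot: [-179.9, -0.1, -76.4]
contact_force: [2.3, -11.7, -1.9]
gripper_width: 0.0002
```

Emit:
{"op": "carry_out", "data": {"plan": [[[-0.003,0,0],[0,0,0],255],[[-0.003,0,0],[0,0,0],255],[[-0.003,0,0],[0,0,0],255],[[-0.003,0,0],[0,0,0],255],[[-0.003,0,0],[0,0,0],255],[[-0.002,0,0],[0,0,0],255]]}}

```text
time_s: 11.32
tcp_pos: [0.5515, -0.1653, 0.2093]
eef_rot: [-179.9, -0.1, -76.4]
contact_force: [3.0, -14.1, -3.4]
gripper_width: 0.0004
```

Emit:
{"op": "carry_out", "data": {"plan": [[[-0.002,0,0],[0,0,0],255],[[-0.002,0,0],[0,0,0],255],[[-0.001,0,0],[0,0,0],255],[[0,0,0],[0,0,0],255]]}}

```text
time_s: 11.65
tcp_pos: [0.5506, -0.1614, 0.2094]
eef_rot: [-179.9, -0.2, -76.4]
contact_force: [4.2, -21.3, -5.8]
gripper_width: 0.0002
```

Emit:
{"op": "carry_out", "data": {"plan": [[[-0.001,0,0],[0,0,0],255],[[0,0,0],[0,0,0],255],[[-0.001,0,0],[0,0,0],255],[[0,0,0],[0,0,0],255]]}}

```text
time_s: 11.98
tcp_pos: [0.5505, -0.161, 0.2094]
eef_rot: [-179.9, -0.3, -76.4]
contact_force: [7.5, -34.8, -9.0]
gripper_width: 0.0007
```

Emit:
{"op": "carry_out", "data": {"plan": [[[0.005,0,0],[0,0,0],255],[[0.01,0,0],[0,0,0],255],[[0.01,0,0],[0,0,0],255],[[0,0,-0.03],[0,0,0],255],[[0,0,-0.04],[0,0,0],255],[[0,0,-0.04],[0,0,0],255],[[0,0,-0.04],[0,0,0],255],[[0.02,0,-0.02],[0,0,0],255]]}}

```text
time_s: 12.65
tcp_pos: [0.5602, -0.2001, 0.3848]
eef_rot: [-179.6, -0.1, -76.3]
contact_force: [1.4, -0.3, -0.9]
gripper_width: 0.0006
```

Run:
```python
from h import *
st()
im=r.capture("scene")[:,:,::-1].copy();cv2.imwrite("pics/scene7.png",im)
print("jaw",atz("scene",(239.6,173.6),.063),atz("scene",(258.6,158.2),.063))
g=lambda im:np.uint8(255*(im/255.)**.6)
x0,y0,k=185,120,8
a=g(cv2.resize(im[y0:y0+75,x0:x0+95],None,fx=k,fy=k,interpolation=cv2.INTER_CUBIC))
for i in range(0,95,10): cv2.line(a,(i*k,0),(i*k,6),(0,0,255));cv2.putText(a,str(x0+i),(i*k,16),0,.35,(0,0,255))
for i in range(0,75,10): cv2.line(a,(0,i*k),(6,i*k),(0,0,255));cv2.putText(a,str(y0+i),(8,i*k+4),0,.35,(0,0,255))
cv2.imwrite("pics/m10.png",a)
```

```text
12.65 [ 0.5602 -0.2001  0.3848] [-1.7962e+02 -1.3000e-01 -7.6310e+01] F [ 1.4 -0.3 -0.9] M [-0.08 -0.09  0.02] w 0.0006 j6 14.5 j1 -0.8
jaw [ 0.55905453 -0.02611222] [ 0.48136591 -0.04082024]
```

View pics/m10.png

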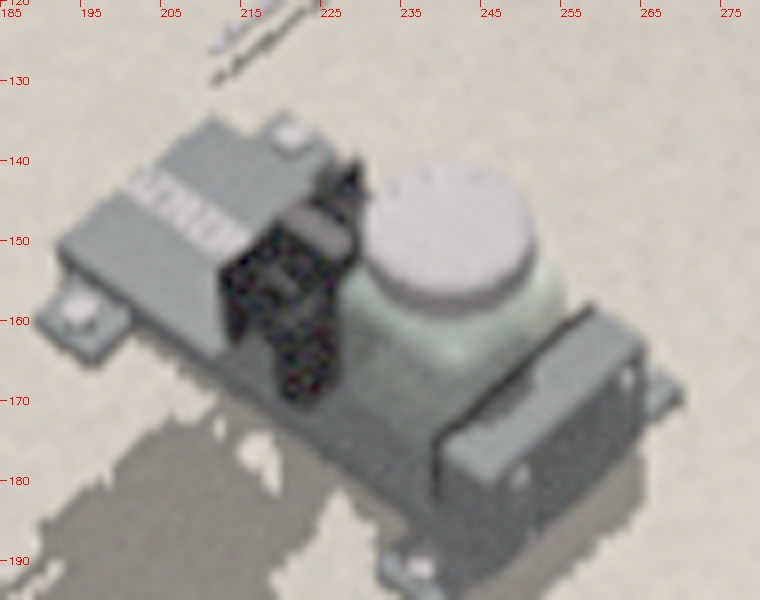

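Run:
```python
from h import *
a=atz("scene",(239.2,173.8),.063);b=atz("scene",(258.8,157.7),.063);l=atz("scene",(240.7,148.4),.115)
u=(a-b)/np.linalg.norm(a-b);n=np.array([-u[1],u[0]])
print("edge",a,b,np.linalg.norm(a-b),np.degrees(np.arctan2(u[1],u[0])),"lid",l,"dist to jaw",n@(a-l),"along",u@(l-(a+b)/2))
for p in((60,245),(213,120)): print("bed end",atz("scene",(185+p[0]/8-.4,120+p[1]/8-.4),.018))
# pushed tool front face: TCP (.5505,-.161) + 9.5mm
pf=np.array([.5505,-.161])+.0095*n; print("pad front to jaw",n@(a-pf),"expected 114")
```

```text
edge [ 0.56039879 -0.02618037] [ 0.47978259 -0.04201885] 0.08215733982938726 11.115201277297007 lid [ 0.52696266 -0.065487  ] dist to jaw 0.03212340444350722 along 0.0006921332541034985
bed end [ 0.60948295 -0.21521323]
bed end [ 0.52647402 -0.23548264]
pad front to jaw 0.12088230957977036 expected 114
```

Emit:
{"op": "carry_out", "data": {"plan": [[[-0.02,0,0],[0,0,0],0],[[-0.025,0,0],[0,0,0],0],[[-0.03,0,0],[0,0,0],0],[[-0.03,0,0],[0,0,0],0],[[-0.02,0,0],[0,0,0],0],[[-0.014,-0.001,0],[0,0,0],0],[[0,0,0],[0,0,0],0],[[0,0,0],[0,0,0],0],[[0,0,0],[0,0,0],0],[[0,0,0],[0,0,0],0]]}}

```text
time_s: 13.53
tcp_pos: [0.5285, -0.0664, 0.3786]
eef_rot: [180.0, -0.0, -76.5]
contact_force: [0.3, -0.4, 0.0]
gripper_width: 0.0616
```

```bash
python3 -c "
from h import *
st()"
```

```text
13.53 [ 0.5285 -0.0664  0.3786] [179.99  -0.   -76.5 ] F [ 0.3 -0.4  0. ] M [-0.02  0.12  0.06] w 0.0616 j6 -0.4 j1 13.9
```

Emit:
{"op": "carry_out", "data": {"plan": [[[-0.001,0,0],[0,0,0],0],[[0,0,0],[0,0,0],0],[[0,0,0],[0,0,0],0],[[0,0,0.02],[0,0,0],0],[[0,0,0.03],[0,0,0],0],[[0,0,0.03],[0,0,0],0],[[0,0,0.018],[0,0,0],0],[[0,0,0.01],[0,0,0],0],[[0,0,0],[0,0,0],0]]}}

```text
time_s: 14.28
tcp_pos: [0.5274, -0.0651, 0.2686]
eef_rot: [179.8, 0.0, -76.5]
contact_force: [0.0, 0.3, 1.5]
gripper_width: 0.0874
```

Emit:
{"op": "carry_out", "data": {"plan": [[[0,0,0],[0,0,0],90],[[0,0,0],[0,0,0],255],[[0,0,0],[0,0,0],255],[[0,0,0],[0,0,0],255],[[0,0,0],[0,0,0],255],[[0,0,0],[0,0,0],255],[[0,0,0],[0,0,0],255]], "grip_force": 8}}

```text
time_s: 14.87
tcp_pos: [0.5255, -0.0657, 0.2713]
eef_rot: [179.7, 0.0, -76.5]
contact_force: [-11.5, -1.6, 9.8]
gripper_width: 0.0618
```

Emit:
{"op": "carry_out", "data": {"plan": [[[0,0.001,-0.001],[0,0,0],255],[[0,0.001,-0.001],[0,0,0],255],[[0,0,0],[0,0,0],255]], "grip_force": 5}}

```text
time_s: 15.12
tcp_pos: [0.5249, -0.0657, 0.2726]
eef_rot: [179.9, 0.0, -76.5]
contact_force: [-6.3, -1.8, -2.8]
gripper_width: 0.0619
```

```bash
python3 -c "
from h import *
st()"
```

```text
15.12 [ 0.5249 -0.0657  0.2726] [ 1.7988e+02  2.0000e-02 -7.6510e+01] F [-6.3 -1.8 -2.8] M [-0.75  1.99 -0.05] w 0.0619 j6 -0.6 j1 14.1
```

Emit:
{"op": "carry_out", "data": {"plan": [[[0,0.001,0.0005],[0,0,0],255],[[0,0.001,0],[0,0,0],255],[[0,0,0],[0,0,0],255]]}}

```text
time_s: 15.37
tcp_pos: [0.5243, -0.0657, 0.2725]
eef_rot: [-179.9, -0.0, -76.5]
contact_force: [-3.3, -1.7, -1.2]
gripper_width: 0.0622
```

```bash
python3 -c "
from h import *
st()"
```

```text
15.37 [ 0.5243 -0.0657  0.2725] [-1.7995e+02 -1.0000e-02 -7.6460e+01] F [-3.3 -1.7 -1.2] M [-0.64  1.2  -0.11] w 0.0622 j6 -0.6 j1 14.1
```

Emit:
{"op": "carry_out", "data": {"plan": [[[0,0.001,0],[0,0,0],255],[[0,0,0],[0,0,0],255],[[0,0,0],[0,0,0],255],[[0,0,0],[0,0,-3],255],[[0,0,0],[0,0,-4],255],[[0,0,0],[0,0,-4],255],[[0,0,0],[0,0,-4],255],[[0,0,0],[0,0,0],255]], "grip_force": 50}}

```text
time_s: 16.03
tcp_pos: [0.5232, -0.0659, 0.2725]
eef_rot: [180.0, -0.0, -61.3]
contact_force: [-3.2, -0.8, 1.8]
gripper_width: 0.0613
```

```bash
python3 -c "
from h import *
st()"
```

```text
16.03 [ 0.5232 -0.0659  0.2725] [180.    -0.   -61.28] F [-3.2 -0.8  1.8] M [-0.23  1.29  0.27] w 0.0613 j6 14.6 j1 14.1
```

Emit:
{"op": "carry_out", "data": {"plan": [[[0,0,0],[0,0,-4],255],[[0,0,0],[0,0,-4],255],[[0,0,0],[0,0,-4],255],[[0,0,0],[0,0,-4],255],[[0,0,0],[0,0,-4],255],[[0,0,0],[0,0,-4],255],[[0,0,0],[0,0,-4],255]]}}

```text
time_s: 16.62
tcp_pos: [0.5218, -0.0669, 0.273]
eef_rot: [179.8, 0.1, -33.4]
contact_force: [-11.2, -6.9, 15.1]
gripper_width: 0.0608
```

```bash
python3 -c "
from h import *
st()"
```

```text
16.62 [ 0.5218 -0.0669  0.273 ] [ 1.798e+02  1.100e-01 -3.344e+01] F [-11.2  -6.9  15.1] M [-2.54  4.27 -0.4 ] w 0.0608 j6 42.4 j1 14.1
```

Emit:
{"op": "carry_out", "data": {"plan": [[[0,0.001,-0.0005],[0,0,0],255],[[-0.001,0.001,-0.0005],[0,0,0],255],[[0,0,0],[0,0,0],255]]}}

```text
time_s: 16.87
tcp_pos: [0.5212, -0.0674, 0.2736]
eef_rot: [180.0, -0.0, -33.6]
contact_force: [-3.5, -4.0, 4.3]
gripper_width: 0.0612
```

```bash
python3 -c "
from h import *
st()"
```

```text
16.87 [ 0.5212 -0.0674  0.2736] [ 1.7999e+02 -4.0000e-02 -3.3560e+01] F [-3.5 -4.   4.3] M [-1.45  1.33  0.11] w 0.0612 j6 42.4 j1 14.1
```

Emit:
{"op": "carry_out", "data": {"plan": [[[0,0.0007,-0.0003],[0,0,-4],255],[[0,0,0],[0,0,-4],255],[[0,0,0],[0,0,-4],255],[[0,0,0],[0,0,-4],255],[[0,0,0],[0,0,-4],255],[[0,0,0],[0,0,-4],255],[[0,0,0],[0,0,0],255]]}}

```text
time_s: 17.45
tcp_pos: [0.52, -0.0692, 0.2739]
eef_rot: [179.8, 0.1, -9.3]
contact_force: [-5.8, -13.4, 7.9]
gripper_width: 0.0616
```

```bash
python3 -c "
from h import *
st()"
```

```text
17.45 [ 0.52   -0.0692  0.2739] [ 1.798e+02  1.300e-01 -9.320e+00] F [ -5.8 -13.4   7.9] M [-4.55  2.29  0.08] w 0.0616 j6 66.7 j1 13.9
```

Emit:
{"op": "carry_out", "data": {"plan": [[[0,0.001,-0.0003],[0,0,0],255],[[-0.0005,0.001,-0.0003],[0,0,0],255],[[0,0,0],[0,0,-4],255],[[0,0,0],[0,0,-4],255],[[0,0,0],[0,0,-4],255],[[0,0,0],[0,0,0],255],[[0,0,0],[0,0,0],255]]}}

```text
time_s: 18.03
tcp_pos: [0.5196, -0.0708, 0.2741]
eef_rot: [179.9, 0.1, 2.5]
contact_force: [-4.7, -11.7, 2.6]
gripper_width: 0.0613
```

```bash
python3 -c "
from h import *
st()"
```

```text
18.03 [ 0.5196 -0.0708  0.2741] [1.7987e+02 1.2000e-01 2.4800e+00] F [ -4.7 -11.7   2.6] M [-4.38  1.29 -0.05] w 0.0613 j6 78.6 j1 13.7
```

Emit:
{"op": "carry_out", "data": {"plan": [[[0,0.001,0],[0,0,-3],255],[[0,0.001,-0.0003],[0,0,-3],255],[[0,0.0005,0],[0,0,-3],255],[[0,0,0],[0,0,0],255],[[0,0,0],[0,0,0],255]]}}

```text
time_s: 18.45
tcp_pos: [0.52, -0.0723, 0.2742]
eef_rot: [180.0, 0.1, 11.4]
contact_force: [-3.9, -5.5, 1.0]
gripper_width: 0.0612
```

```bash
python3 -c "
from h import *
st()"
```

```text
18.45 [ 0.52   -0.0723  0.2742] [1.7997e+02 7.0000e-02 1.1440e+01] F [-3.9 -5.5  1. ] M [-1.97  1.26  0.03] w 0.0612 j6 87.9 j1 13.5
```

Emit:
{"op": "carry_out", "data": {"plan": [[[-0.0005,0.001,0],[0,0,0],255],[[0,0,-0.001],[0,0,0],255],[[0,0,-0.001],[0,0,0],255],[[0,0,-0.001],[0,0,0],255],[[0,0,-0.001],[0,0,0],255],[[0,0,0],[0,0,0],255]]}}

```text
time_s: 18.95
tcp_pos: [0.5201, -0.073, 0.2786]
eef_rot: [-180.0, -0.0, 11.5]
contact_force: [-2.1, -0.9, -0.4]
gripper_width: 0.0615
```

```bash
python3 -c "
from h import *
st()"
```

```text
18.95 [ 0.5201 -0.073   0.2786] [-1.800e+02 -3.000e-02  1.153e+01] F [-2.1 -0.9 -0.4] M [-0.27  0.6   0.03] w 0.0615 j6 88.1 j1 13.4
```

Emit:
{"op": "carry_out", "data": {"plan": [[[0,0,-0.002],[0,0,0],255],[[0,0,-0.003],[0,0,0],255],[[0,0,-0.003],[0,0,0],255],[[0,0,-0.003],[0,0,0],255],[[0,0,-0.003],[0,0,0],255],[[0,0,-0.003],[0,0,0],255],[[0,0,-0.003],[0,0,0],255],[[0,0,-0.003],[0,0,0],255],[[0,0,-0.003],[0,0,0],255],[[0,0,-0.002],[0,0,0],255],[[0,0,0],[0,0,0],255],[[0,0,0],[0,0,0],255]]}}

```text
time_s: 19.95
tcp_pos: [0.5199, -0.0731, 0.3064]
eef_rot: [-180.0, -0.0, 11.5]
contact_force: [0.5, -0.0, 0.5]
gripper_width: 0.0616
```

Emit:
{"op": "carry_out", "data": {"plan": [[[0,0,0],[0,0,0],255],[[0,0,0],[0,0,0],255],[[0,0,0],[0,0,0],255],[[0,0,0],[0,0,0],255]]}}

```text
time_s: 20.28
tcp_pos: [0.5199, -0.0731, 0.3062]
eef_rot: [-180.0, 0.0, 11.5]
contact_force: [0.2, -0.2, -0.0]
gripper_width: 0.0616
```

Run:
```python
from h import *
st()
im=r.capture("scene")[:,:,::-1].copy();cv2.imwrite("pics/scene8.png",im);st()
b=cv2.imread("pics/scene7.png")
# change of the clamp parts: bed/palm/jaw patches vs before unscrewing
for nm,(x0,y0,x1,y1) in {"fixed jaw":(240,158,266,180),"jar body":(228,158,238,172),"head":(212,150,227,171)}.items():
    print(nm,np.abs(im[y0:y1,x0:x1].astype(int)-b[y0:y1,x0:x1]).mean().round(1), cv2.phaseCorrelate(np.float32(cv2.cvtColor(b,6)[y0:y1,x0:x1]),np.float32(cv2.cvtColor(im,6)[y0:y1,x0:x1])))
g=np.uint8(255*(im/255.)**.6)
cv2.imwrite("pics/m11.png",cv2.resize(g[100:195,185:280],None,fx=6,fy=6,interpolation=cv2.INTER_CUBIC))
```

```text
20.28 [ 0.5199 -0.0731  0.3062] [-1.800e+02  2.000e-02  1.153e+01] F [ 0.2 -0.2 -0. ] M [-0.14  0.08 -0.03] w 0.0616 j6 88.1 j1 13.4
20.33 [ 0.5199 -0.0731  0.3062] [-1.800e+02  1.000e-02  1.153e+01] F [ 0.2  0.8 -0.2] M [-0.13  0.15  0.02] w 0.0615 j6 88.1 j1 13.4
fixed jaw 12.1 ((0.30273459636742395, -0.0011259799850051877), 0.44223608131761905)
jar body 7.1 ((0.03382299481361617, 0.42042406523554376), 1.022542618115743)
head 10.4 ((0.2539761767965656, -0.0467618097516187), 0.7788293759028116)
```

Run:
```python
from h import *
r.close_job();st()
```

```text
the job is handed in; nothing more can be done
the job is handed in; nothing more can be done
```

I clamped the jar, unscrewed the lid and handed the job in at about 20.3 s, with the lid held above the mouth. No verdict is reported, so what follows rests on my own readings.

**What I did**
- I carried the jar by its lid onto the clamp bed.
- I pushed the head up until the force rose from about 12 N to 36 N with almost no further travel.
- I re-gripped the lid at 50 N and turned the tool 88° anticlockwise, easing off side forces of up to about 15 N on the way.
- I lifted the lid straight up about 32 mm, which puts its edge roughly 16 mm over the rim.

**Last checks**
- **Lid:** the gripper opening was 61.6 mm, matching the lid, and the tool was level. The outside force was under about 1 N, so nothing else was touching the lid.
- **Jar and clamp:** comparing pictures from before and after the turn, the jar body, head and fixed jaw had shifted by less than half a pixel. I judged head travel from the push force and geometry, not from a direct reading.

**What disagreed or was left unchecked**
- The two cameras differed by 5–10 mm in y.
- With the fixed jaw placed from the scene camera, the push stopped about 7 mm early. The turning axis I worked out from the arm's own motion put the lid about 6 mm further back and fitted a closed clamp, so I took the clamp as shut.
- My grip was therefore about 6 mm off the lid's axis along the pads. By the same estimate the lifted lid is still within a few millimetres of the jar's axis.
- A final look at the lifted lid was refused because the 12-picture limit had been reached.

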